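# Pack a cell tight in its compression fixture

### The arm

A 6-joint arm with a two-finger parallel gripper is mounted at the origin on the work surface. World frame = base frame: x ahead of the robot, y to its left, z up, the work surface at z = 0. Lengths are in m, angles in rad, forces in N, time in s.
With the tool pointing down it reaches from about 0.275 to 0.975 m from the base axis. Payload 8.4 kg.
Tool frame: the origin (TCP) lies between the finger pads; the fingertips stand 19 mm ahead of it and the grasp point (between the pads) is the TCP; z points along the fingers, y is the line along which they close (so a half turn about z gives the same grasp; the last joint's range is limited). The gripper opens to 92 mm and grips with 3 to 60 N. Pads are 20 mm wide; open, the fingers measure 128 mm over their backs; the gripper's body (75 mm by 189 mm) begins 69 mm behind the grasp point.
Start: joints at [1.159, 0.353, 1.633, -0, 1.155, -0.002], TCP at [0.249, 0.573, 0.234] pointing down, gripper open.
Joint ranges: [-2.63, 2.63], [-0.92, 2.1], [0.06, 2.66], [-1.3, 4.44], [0, 2.69], [-3.02, 3.02]. Speed limits (rad/s): [2.22, 2.22, 2.79, 3.14, 3.14, 3.14].

### API

Orientations are given as a unit quaternion [x, y, z, w].
In Python, from station import env gives the robot as it stands.
- The arm moves only by the tool play_rows, never from a script. Its argument "steps" is a list of rows, each a list of 6 numbers: the shift along the tool's x, y, z in m, then the turn, a rotation vector about the tool's x, y, z in degrees. A call has 1 to 8 rows; each row is the pose to reach, as a shift and turn from the pose commanded when the call began, along the tool's axes at that moment; what a row does not reach only later rows make up. A row lasts 1/8 s, in which the tool goes at most 62.5 mm and 10.7 degrees, less where a joint would pass 70% of its speed; a pose out of reach is approached as far as the arm can. A call with a gripper value outside its range is refused whole. "hand" is the closure, from -1 (fully open) to 1 (shut), so that 0 is half open, set as the call begins (left out, the last holds). The fingers move at their own pace and stop on an object; "force" is the grip in N (left out, the last holds). Time passes only in rows, so rows that repeat a pose let the fingers close. It gives the time, the measured TCP pose, the force, the opening and the grip force at its end, in the units of the state.
- env.read_state(): the state, without advancing time (a new reading comes with each control period).
- env.grab_frame(name): name is "scene" or "top"; returns a dict with "image" (420x560x3 uint8, red, green, blue), "K" (3x3 intrinsics, pixels), "k1" (the pictures are not rectified: a ray, as slopes to the right and down, at radius r is drawn at 1 + k1 r^2 times it, then the intrinsics apply), "cam_to_world" (4x4, takes a point from camera to world coordinates). Camera axes: x right, y down, z forward; pixel columns grow to the right and rows downward; lengths in m; the calibration is good to about 2 mm. A picture is of the moment at which its call begins. There is no depth.
- env.close_job(): hands the job in; it is judged then, once.
The state is a dict: "t": time; "joint_pos": joint angles; "dq": joint speeds; "joint_torque": joint torques, N m; "tcp_pos": TCP position; "tcp_rot": TCP orientation; "wrist_force": force on the tool from outside, world axes, zero at the start; "moment": the same for the moment, N m; "gripper_width": finger opening in m; "grasp_force": force on a finger pad.
Only numpy, scipy, OpenCV 4.12 (cv2) and the standard library are available. Lean on these libraries where they do the work, as an engineer would, in place of code of your own. Each camera call takes 0.05 s, during which the arm holds its last target. There are 200 camera calls.

### The job

Lift the loose cover off the cell compression fixture and set it down on the bench. Lower spacers from the wooden stand, upright and fully down into the gap between the pressure plate and the cell, until pushing the plunger's knob in clamps the stack tight against the cell and backstop instead of running out to its stop; leave the spacers you do not need in the stand. Finish while holding: keep the knob pushed in firmly, with nothing but the plunger pressing on the stack, and leave the other things on the bench alone.

Things in the scene. Friction and masses are not known exactly. Their poses are not given: they have to be found in the camera images.
- fixture: Aluminium cell fixture fixed to the bench, 110 x 180 mm, an open channel 74 mm wide between rails (8 mm thick, tops 52 mm above the bench; channel bed 12 mm). Origin on the bench, mid-channel. y is the packing axis: from -y to +y come push knob, bracket (y -92 to -78 mm, 68 mm tall), pressure plate, gap, cell, backstop. x runs across, z up.
- plunger (a joint): Travel (m) of the plunger: pressure plate and rod, driven by the push knob, along the fixture's +y. 0 = fully back, held by a light return spring (1.5 N, rising to 3 N); 0.022 = end stop. It springs back when let go.
- plate_face (a point): Centre of the pressure plate's face towards the cell, on the packing axis, 40 mm above the bench; the plate is 70 mm wide, 10 mm thick, its top 64 mm above the bench. At fixture y -40 mm when fully back; moves with the plunger.
- knob (a point): Middle of the outer (-y) face of the black round push knob: 36 mm diameter, 21 mm long, 40 mm above the bench, its inner face 47 mm clear of the bracket when fully back. It drives the plunger through a load spring: once the plate is stopped it gives 1 N/mm from 4 N, up to 10 mm (14 N). A firm push is 9 to 14 N. Push it towards the fixture's +y. The bench behind it is clear.
- backstop: Aluminium stop block bolted across the channel, 70 mm wide, 56 mm tall; where along the channel differs from job to job. Origin: foot of its face towards the cell, on the channel bed; axes parallel to the fixture's.
- cell_mid (a point): Centre of the flat lithium cell: 28 mm along the fixture's y, 70 mm across, 60 mm tall plus terminals 3 mm proud. It stands loose on the channel bed against the backstop, axes parallel to the fixture's. The gap runs from the plate face to the cell's face, 14 mm to -y of this point: about 22 to 51 mm.
- cover_grip (a point): Middle of the handle bar on the loose cover over the channel: bar 14 mm wide (x), 70 mm long (y), 14 mm tall, 24 mm free below it. Cover 102 (x) by 134 mm (y), 0.25 kg, open below; this point is 79 mm above its lower edge, which hangs 10 mm over the rails' outsides. Its axes are parallel to the fixture's. Lifts straight up.
- rack: Wooden stand fixed to the bench, 92 (x) by 118 mm (y), top 34 mm above the bench, with three slots 34 mm apart along its y, each holding one spacer upright; slot floors 8 mm above the bench. Origin: centre of its underside.
- spacer1_grip (a point): Grip point of a white spacer, on its upright tab: 30 mm wide (x), 8 mm thick (y), straight-sided to 9 mm above this point, round top to 24 mm above. The plate below is 15 mm thick (y), 70 mm wide, 60 mm tall, edges rounded 4 mm; shoulders 22 mm and foot 82 mm below this point. 0.1 kg; all three alike, axes parallel to the rack's as they stand in it.
- spacer2_grip (a point): Grip point of a white spacer, on its upright tab: 30 mm wide (x), 8 mm thick (y), straight-sided to 9 mm above this point, round top to 24 mm above. The plate below is 15 mm thick (y), 70 mm wide, 60 mm tall, edges rounded 4 mm; shoulders 22 mm and foot 82 mm below this point. 0.1 kg; all three alike, axes parallel to the rack's as they stand in it.
- spacer3_grip (a point): Grip point of a white spacer, on its upright tab: 30 mm wide (x), 8 mm thick (y), straight-sided to 9 mm above this point, round top to 24 mm above. The plate below is 15 mm thick (y), 70 mm wide, 60 mm tall, edges rounded 4 mm; shoulders 22 mm and foot 82 mm below this point. 0.1 kg; all three alike, axes parallel to the rack's as they stand in it.
- meter: Handheld multimeter lying on the bench, 85 x 165 x 34 mm, origin at the centre of its underside. Leave alone.
- flux_tin: Round metal flux tin, 57 mm diameter, 30 mm tall, origin at the centre of its underside. Leave alone.
- board: Green circuit board, 75 x 100 mm, on four 12 mm standoffs, origin on the bench under its centre. Leave alone.
Things that resemble listed ones, but are neither listed nor needed, are in the scene too. Leave any pink or purple look-alike of the part that bears spacer2_grip alone.

How it is judged:
On the way, in this order (a step that is already met when the one before it is completed fails the run):
1. the cover is off and stands on the bench, let go (height (world z) of cover_grip between 0.072 and 0.085 m and angle between cover_grip's own z axis and vertical below 0.06 rad and contact force between the fingers and cover below 0.1 N and linear speed of cover below 0.02 m/s), for 0.2 s.
2. a spacer stands fully down in the gap (((x of spacer1_grip in the frame of fixture between -0.008 and 0.008 m and y of spacer1_grip in the frame of fixture between -0.045 and 0.06 m and z of spacer1_grip in the frame of fixture between 0.089 and 0.098 m and angle between spacer1_grip's own z axis and vertical below 0.1 rad) or (x of spacer2_grip in the frame of fixture between -0.008 and 0.008 m and y of spacer2_grip in the frame of fixture between -0.045 and 0.06 m and z of spacer2_grip in the frame of fixture between 0.089 and 0.098 m and angle between spacer2_grip's own z axis and vertical below 0.1 rad) or (x of spacer3_grip in the frame of fixture between -0.008 and 0.008 m and y of spacer3_grip in the frame of fixture between -0.045 and 0.06 m and z of spacer3_grip in the frame of fixture between 0.089 and 0.098 m and angle between spacer3_grip's own z axis and vertical below 0.1 rad))), for 0.2 s.
At the end, for the whole second after the job is handed in: Plunger held in by the robot: plate presses spacer over 3 N, spacer presses cell over 1.5 N, cell within 1.5 mm of the backstop. Every spacer is fully down in the channel (5 mm, 0.1 rad) or within 12 mm of its place in the stand. Robot touches no spacer nor the cell. Cover level on the bench ((contact force between plunger and spacer1 above 3 N or contact force between plunger and spacer2 above 3 N or contact force between plunger and spacer3 above 3 N) and contact force between any of spacer1, spacer2, spacer3 and cell above 1.5 N and y of cell_mid in the frame of backstop above -0.0155 m and contact force between any of the fingers, the arm and push_knob above 3 N and ((x of spacer1_grip in the frame of fixture between -0.008 and 0.008 m and y of spacer1_grip in the frame of fixture between -0.045 and 0.06 m and z of spacer1_grip in the frame of fixture between 0.089 and 0.098 m and angle between spacer1_grip's own z axis and vertical below 0.1 rad) or distance of spacer1_grip from where it was at the start of the episode below 0.012 m) and ((x of spacer2_grip in the frame of fixture between -0.008 and 0.008 m and y of spacer2_grip in the frame of fixture between -0.045 and 0.06 m and z of spacer2_grip in the frame of fixture between 0.089 and 0.098 m and angle between spacer2_grip's own z axis and vertical below 0.1 rad) or distance of spacer2_grip from where it was at the start of the episode below 0.012 m) and ((x of spacer3_grip in the frame of fixture between -0.008 and 0.008 m and y of spacer3_grip in the frame of fixture between -0.045 and 0.06 m and z of spacer3_grip in the frame of fixture between 0.089 and 0.098 m and angle between spacer3_grip's own z axis and vertical below 0.1 rad) or distance of spacer3_grip from where it was at the start of the episode below 0.012 m) and contact force between each of the fingers, the arm and cell below 0.5 N and contact force between each of the fingers, the arm and spacer1 below 0.5 N and contact force between each of the fingers, the arm and spacer2 below 0.5 N and contact force between each of the fingers, the arm and spacer3 below 0.5 N and height (world z) of cover_grip between 0.072 and 0.085 m and angle between cover_grip's own z axis and vertical below 0.06 rad and linear speed of cover below 0.02 m/s); the arm keeps its last pose, push and grip.
It fails at once if the cover or a spacer is dropped ((linear speed of cover above 0.8 m/s and contact force between the fingers and cover below 0.1 N) or (linear speed of spacer1 above 0.8 m/s and contact force between the fingers and spacer1 below 0.1 N) or (linear speed of spacer2 above 0.8 m/s and contact force between the fingers and spacer2 below 0.1 N) or (linear speed of spacer3 above 0.8 m/s and contact force between the fingers and spacer3 below 0.1 N)).
It fails at once if the multimeter, flux tin or circuit board is moved more than 30 mm (distance of any of meter, flux_tin, board from where it was at the start of the episode above 0.03 m).
It also fails if it takes over 72 s, if anything falls off the work surface, if the arm or the gripper's body presses on something with over 40 N, if the wrist force passes 120 N, or if a joint passes its speed limit or range.

## Working session

There is one attempt and no reset: what is moved stays moved. The work goes in short steps, Python scripts to look and compute and a tool call to move; the robot and the scene stay as the last step left them, time stands still between calls to the robot, and variables do not carry over. Pictures are saved under pics/ and viewed, at most 10 in all, crops included, and the job is handed in when it is done.

Besides the shell and the picture viewer there is one more tool, called by a JSON object that holds its "method" and its "body". play_rows: Moves the arm, as the interface text tells. Its arguments: {"type":"object","properties":{"steps":{"type":"array"},"hand":{"type":"number"},"force":{"type":"number"}},"required":["steps"]}

```bash
mkdir -p pics
cat > h.py <<'E'
import numpy as np, cv2
from station import env
def grab(name,tag):
    f=env.grab_frame(name); cv2.imwrite(f'pics/{tag}.png',f['image'][:,:,::-1])
    np.savez(f'pics/{tag}.npz',K=f['K'],k1=f['k1'],T=f['cam_to_world'],im=f['image']); return f
def ray(tag,u,v):
    f=np.load(f'pics/{tag}.npz');K=f['K'];k1=float(f['k1']);T=f['T']
    d=np.array([(u-K[0,2])/K[0,0],(v-K[1,2])/K[1,1]]);p=d.copy()
    for _ in range(30): p=d/(1+k1*(p@p))
    r=T[:3,:3]@np.array([p[0],p[1],1]);return T[:3,3],r
def onz(tag,u,v,z):
    o,r=ray(tag,u,v);return o+r*(z-o[2])/r[2]
def tri(a,b):
    A=np.zeros((3,3));B=np.zeros(3);L=[]
    for t,u,v in (a,b):
        o,r=ray(t,u,v);r=r/np.linalg.norm(r);M=np.eye(3)-np.outer(r,r);A+=M;B+=M@o;L.append((o,M))
    p=np.linalg.solve(A,B);return p,[np.linalg.norm(M@(p-o)) for o,M in L]
def proj(tag,P):
    f=np.load(f'pics/{tag}.npz');K=f['K'];T=f['T'];c=T[:3,:3].T@(np.array(P)-T[:3,3]);x=c[:2]/c[2];x=x*(1+float(f['k1'])*(x@x))
    return K[:2,:2]@x+K[:2,2]
def crop(tag,x0,y0,x1,y1,s,out):
    im=cv2.imread(f'pics/{tag}.png')[y0:y1,x0:x1];cv2.imwrite(f'pics/{out}.png',cv2.resize(im,None,fx=s,fy=s,interpolation=cv2.INTER_CUBIC))
E
python3 - <<'E'
from h import *
for n in('scene','top'):
    f=grab(n,n+'0');print(f['K'],f['k1'],f['cam_to_world'].round(3))
a=cv2.imread('pics/scene0.png');b=cv2.imread('pics/top0.png')
print(env.read_state())
E
```

```text
[[431.97500217   0.         282.6247603 ]
 [  0.         431.97500217 215.35153709]
 [  0.           0.           1.        ]] -0.11440272733703825 [[-0.695  0.561 -0.45   0.97 ]
 [ 0.719  0.551 -0.424  0.507]
 [ 0.01  -0.618 -0.786  0.805]
 [ 0.     0.     0.     1.   ]]
[[459.93219099   0.         284.34697161]
 [  0.         459.93219099 206.14866012]
 [  0.           0.           1.        ]] -0.08005241902474673 [[-1.700e-02 -9.820e-01  1.890e-01  3.480e-01]
 [-1.000e+00  1.800e-02  1.000e-03  9.800e-02]
 [-4.000e-03 -1.890e-01 -9.820e-01  1.193e+00]
 [ 0.000e+00  0.000e+00  0.000e+00  1.000e+00]]
{'t': 0.1, 'joint_pos': array([ 1.15858059e+00,  3.53584070e-01,  1.63404998e+00, -3.41688190e-05,
        1.15523492e+00, -2.40755536e-03]), 'dq': array([ 3.04637193e-05, -4.40102520e-04,  6.29561176e-04, -6.18321606e-04,
       -5.33087844e-04, -6.19869243e-04]), 'joint_torque': array([ 4.35730753e-04, -5.94909489e+01, -3.34930837e+01,  6.99109468e-02,
        1.83181971e-02, -3.12413749e-05]), 'tcp_pos': array([0.24886229, 0.57284728, 0.23293972]), 'tcp_rot': array([ 2.03466452e-01,  9.79081710e-01, -6.27709125e-04, -1.16060440e-04]), 'wrist_force': array([ 0.12464361, -0.00753078, -0.4824059 ]), 'moment': array([-0.01671973, -0.06459165,  0.00375675]), 'grasp_force': 0.0, 'gripper_width': 0.09217901839544786}
```

View pics/scene0.png

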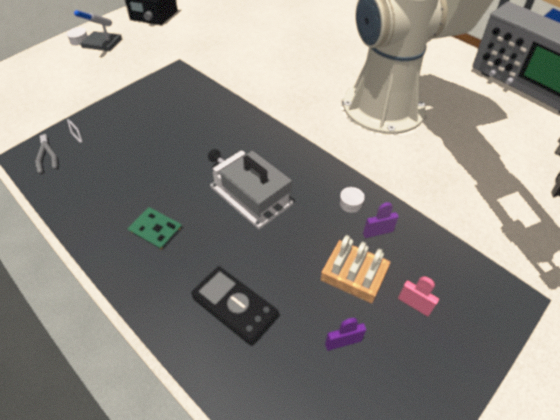

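View pics/top0.png

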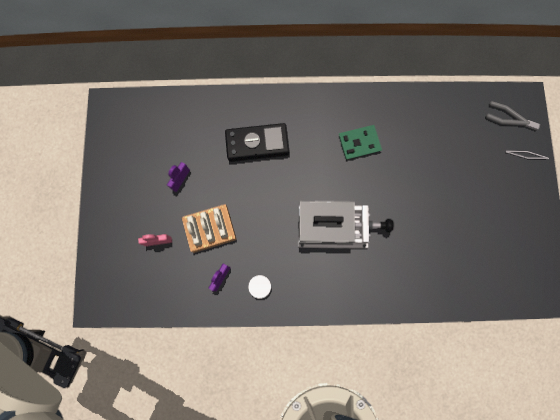

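The top view shows the fixture at (335,225) with its knob at (388,226). The rack is at (209,229) and holds three white spacer tabs at (194,231), (208,227) and (221,222). Possible mix-ups in the top view are the purple spacers at (178,178) and (219,278), the pink one at (154,240) and the white tin at (260,287). I choose the three white ones in the wooden stand. Next is a close crop from both cameras.

Run:
```python
from h import *
a=cv2.imread('pics/top0.png');b=cv2.imread('pics/scene0.png')
def c(im,x,y,w,h,s): return cv2.resize(im[y:y+h,x:x+w],None,fx=s,fy=s,interpolation=cv2.INTER_CUBIC)
# each tile 400x300
t=[c(a,292,190,104,70,3.84)[:268],c(a,172,195,80,60,5)[:300],c(b,200,140,100,85,4)[:300],c(b,315,225,80,75,5)[:300]]
t=[cv2.copyMakeBorder(x,0,300-x.shape[0],0,max(0,400-x.shape[1]),cv2.BORDER_CONSTANT)[:,:400] for x in t]
cv2.imwrite('pics/c1.png',np.vstack([np.hstack(t[:2]),np.hstack(t[2:])]))
```

```text
(no output)
```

View pics/c1.png

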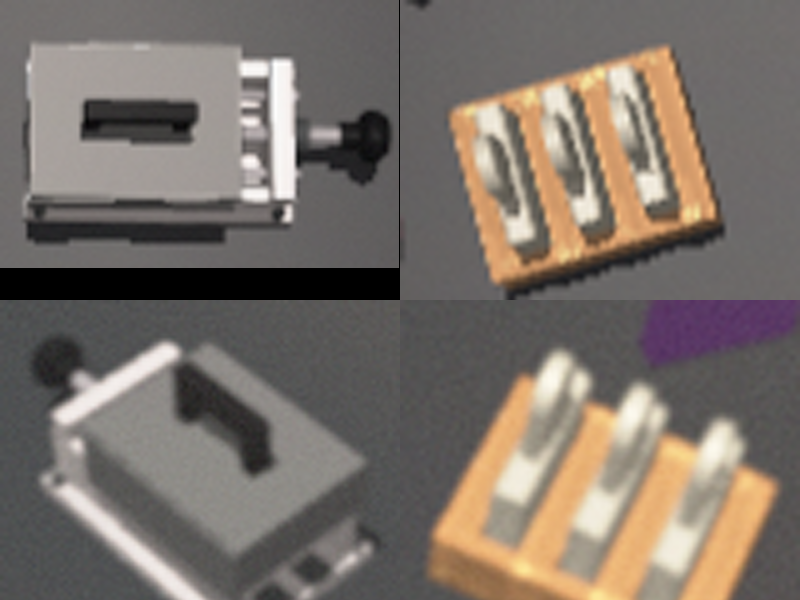

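The close crop shows three white spacers in the wooden stand, the right choice, and the cover with its dark handle. I read cover corners in the top crop at (30,44), (240,44), (240,200) and (30,197). The stand corners there are (668,47), (718,220), (497,283) and (452,108).

Run:
```python
from h import *
from scipy.optimize import least_squares as LS
T=lambda x,y:('top0',292+x/3.84,190+y/3.84)
S=lambda x,y:('scene0',200+x/4,140+(y-300)/4)
R=lambda x,y:('top0',172+(x-400)/5,195+y/5)
Q=lambda x,y:('scene0',315+(x-400)/5,225+(y-300)/5)
print('tri cover corners');
for a,b in[((30,44),(235,553)),((240,44),(85,430)),((240,200),(208,345)),((30,197),(365,463))]:
    p,e=tri(T(*a),S(*b));print(p.round(4),np.round(e,4))
print('bar ends');
for a,b in[((84,108),(268,430)),((197,108),(183,365))]:
    p,e=tri(T(*a),S(*b));print(p.round(4),np.round(e,4))
p,e=tri(T(372,135),S(58,362));print('knob',p,e)
print('rack')
for a,b in[((668,47),(435,545)),((718,220),(527,378)),((497,283),(775,485))]:
    p,e=tri(R(*a),Q(*b));print(p.round(4),np.round(e,4))
print('4th',onz(*R(452,108),.034))
# shoulders (top, z=.068) centre estimates and tab tops
for n,a,b,t,s in[('A',(491,107),(533,250),(486,158),(725,428)),('B',(556,86),(597,233),(556,138),(643,392)),('C',(622,68),(662,212),(621,118),(567,357))]:
    print(n,onz(*R(*a),.068).round(4),onz(*R(*b),.068).round(4),tri(R(*t),Q(*s)))
```

```text
tri cover corners
[0.5721 0.0608 0.0875] [0. 0.]
[ 0.5683 -0.0718  0.0844] [0.0028 0.0028]
[ 0.4697 -0.0691  0.0856] [0.0001 0.0001]
[0.4738 0.0636 0.0854] [0.0007 0.0007]
bar ends
[0.5219 0.0323 0.1257] [0.0029 0.0029]
[ 0.5204 -0.037   0.1266] [0.0028 0.0028]
knob [ 0.51522153 -0.16471722  0.0389263 ] [np.float64(0.0015830619450666107), np.float64(0.0015830619450665918)]
rack
[0.5795 0.2524 0.0258] [0.0015 0.0015]
[0.4885 0.2264 0.0278] [0.0019 0.0019]
[0.4582 0.3386 0.0295] [0.0016 0.0016]
4th [0.54879206 0.36123031 0.034     ]
A [0.5431 0.3339 0.068 ] [0.4713 0.3117 0.068 ] (array([0.50889357, 0.32766985, 0.11701104]), [np.float64(0.002400908199357987), np.float64(0.002400908199357994)])
B [0.5531 0.3015 0.068 ] [0.4792 0.2801 0.068 ] (array([0.51780543, 0.29447437, 0.11702713]), [np.float64(0.0025433023036658866), np.float64(0.002543302303666039)])
C [0.5616 0.2686 0.068 ] [0.4891 0.2481 0.068 ] (array([0.52655831, 0.2633109 , 0.11862899]), [np.float64(0.002564755785297895), np.float64(0.002564755785297802)])
```

```bash
cat >> h.py <<'E'
from scipy.spatial.transform import Rotation as Ro
def mv(*tg):
    s=env.read_state();Rc=Ro.from_quat(s['tcp_rot']);p=s['tcp_pos']
    print('t',round(s['t'],2),'tcp',p.round(4),'F',s['wrist_force'].round(1),'w',round(s['gripper_width'],4),'gf',round(s['grasp_force'],1))
    for x,y,z,yaw in tg:
        a=np.radians(yaw);yt=np.array([np.cos(a),np.sin(a),0]);zt=np.array([0,0,-1.]);Rt=Ro.from_matrix(np.c_[np.cross(yt,zt),yt,zt])
        print((Rc.inv().apply(np.array([x,y,z])-p)).round(4).tolist(),(Rc.inv()*Rt).as_rotvec(degrees=True).round(2).tolist())
E
python3 -c "
from h import *
mv((.521,-.003,.22,-1.6))
print(onz('top0',292+296/3.84,190+60/3.84,.068),onz('top0',292+296/3.84,190+195/3.84,.068))"
```

```text
t 0.1 tcp [0.2489 0.5728 0.2329] F [ 0.1 -0.  -0.5] w 0.0922 gf 0.0
[-0.479, -0.4197, 0.0135] [-0.06, 0.04, 68.12]
[ 0.56223546 -0.11253875  0.068     ] [ 0.47416461 -0.10801417  0.068     ]
```

{"method": "play_rows", "body": {"steps": [[-0.479,-0.42,0.013,0,0,68],[-0.479,-0.42,0.013,0,0,68],[-0.479,-0.42,0.013,0,0,68],[-0.479,-0.42,0.013,0,0,68],[-0.479,-0.42,0.013,0,0,68],[-0.479,-0.42,0.013,0,0,68],[-0.479,-0.42,0.013,0,0,68],[-0.479,-0.42,0.013,0,0,68]], "hand": -1}}

```text
t: 1.1
tcp_pos: [0.4629, 0.1193, 0.2234]
tcp_rot: [0.716, 0.698, 0.0, 0.0]
wrist_force: [0.7, 1.4, 0.7]
gripper_width: 0.092
grasp_force: 0.0
```

```bash
python3 -c "
from h import *
mv((.521,-.003,.22,-1.6))"
```

```text
t 1.1 tcp [0.4629 0.1193 0.2234] F [0.7 1.4 0.7] w 0.092 gf 0.0
[-0.1207, 0.0613, 0.0034] [0.01, -0.01, 0.07]
```

{"method": "play_rows", "body": {"steps": [[-0.05,0.025,0,0,0,0],[-0.1,0.05,0.0,0,0,0],[-0.1,0.05,0,0,0,0],[-0.1,0.05,0,0,0,0]]}}

```text
t: 1.6
tcp_pos: [0.5093, 0.0201, 0.223]
tcp_rot: [0.717, 0.698, -0.0, -0.001]
wrist_force: [0.7, -0.2, 0.3]
gripper_width: 0.0922
grasp_force: 0.0
```

```bash
python3 -c "
from h import *
mv((.521,-.003,.121,-1.6))"
```

```text
t 1.6 tcp [0.5093 0.0201 0.223 ] F [ 0.7 -0.2  0.3] w 0.0922 gf 0.0
[-0.0228, 0.0125, 0.102] [-0.07, -0.02, 0.06]
```

{"method": "play_rows", "body": {"steps": [[-0.0228,0.0125,0.04,0,0,0],[-0.0228,0.0125,0.08,0,0,0],[-0.0228,0.0125,0.101,0,0,0],[-0.0228,0.0125,0.101,0,0,0]]}}

```text
t: 2.1
tcp_pos: [0.52, -0.0017, 0.121]
tcp_rot: [0.716, 0.699, -0.001, -0.001]
wrist_force: [-0.3, -1.0, 0.8]
gripper_width: 0.0917
grasp_force: 0.0
```

{"method": "play_rows", "body": {"steps": [[0,0,0,0,0,0],[0,0,0,0,0,0],[0,0,0,0,0,0],[0,0,0,0,0,0],[0,0,0,0,0,0],[0,0,0,0,0,0]], "hand": 1, "force": 25}}

```text
t: 2.85
tcp_pos: [0.5218, -0.0032, 0.1224]
tcp_rot: [0.716, 0.698, -0.0, -0.0]
wrist_force: [-0.0, 0.4, 0.4]
gripper_width: 0.0338
grasp_force: 0.0
```

{"method": "play_rows", "body": {"steps": [[0,0,-0.02,0,0,0],[0,0,-0.05,0,0,0],[0,0,-0.1,0,0,0],[0,0,-0.12,0,0,0],[0,0,-0.12,0,0,0]]}}

```text
t: 3.48
tcp_pos: [0.5227, -0.0032, 0.2438]
tcp_rot: [0.716, 0.698, 0.001, 0.001]
wrist_force: [-0.2, 0.4, 0.1]
gripper_width: 0.0002
grasp_force: 0.0
```

```bash
python3 -c "
from h import *
mv((.60,-.34,.24,-1.6))"
```

```text
t 3.48 tcp [ 0.5227 -0.0032  0.2438] F [-0.2  0.4  0.1] w 0.0002 gf 0.0
[-0.3347, 0.086, 0.004] [0.18, -0.0, 0.11]
```

I lifted too early: the fingers were still closing. I'll open them and check the cover.

{"method": "play_rows", "body": {"steps": [[0,0,0,0,0,0],[0,0,0,0,0,0],[0,0,0,0,0,0],[0,0,0,0,0,0],[0,0,0,0,0,0],[0,0,0,0,0,0],[0,0,0,0,0,0],[0,0,0,0,0,0]], "hand": -0.2}}

```text
t: 4.47
tcp_pos: [0.5218, -0.0032, 0.2424]
tcp_rot: [0.716, 0.698, 0.0, 0.0]
wrist_force: [-0.4, -1.0, -0.3]
gripper_width: 0.0553
grasp_force: 0.0
```

```bash
python3 -c "
from h import *
grab('scene','scene1');mv((.5215,-.003,.121,-1.6))
a=cv2.imread('pics/scene0.png')[130:230,190:310];b=cv2.imread('pics/scene1.png')[130:230,190:310]
cv2.imwrite('pics/c2.png',cv2.resize(np.hstack([a,b]),None,fx=3.3,fy=3.3))"
```

```text
t 4.53 tcp [ 0.5218 -0.0032  0.2424] F [ 0.4 -0.6 -0.1] w 0.0551 gf 0.0
[0.0002, -0.0003, 0.1214] [0.0, 0.0, 0.12]
```

View pics/c2.png

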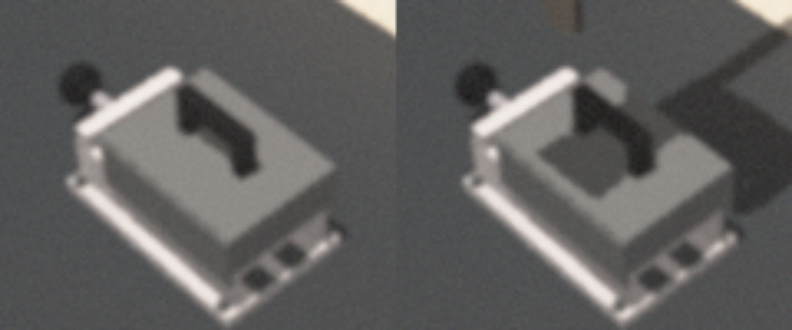

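The cover hasn't moved: the handle and cover corners sit at the same offsets in both halves. I'll grip it again.

{"method": "play_rows", "body": {"steps": [[0,0,0.05,0,0,0],[0,0,0.1,0,0,0],[0,0,0.121,0,0,0],[0,0,0.121,0,0,0]]}}

```text
t: 5.03
tcp_pos: [0.5206, -0.0031, 0.12]
tcp_rot: [0.716, 0.698, -0.001, -0.001]
wrist_force: [0.2, 0.1, 0.6]
gripper_width: 0.0553
grasp_force: 0.0
```

{"method": "play_rows", "body": {"steps": [[0,0,0,0,0,0],[0,0,0,0,0,0],[0,0,0,0,0,0],[0,0,0,0,0,0],[0,0,0,0,0,0],[0,0,0,0,0,0],[0,0,0,0,0,0],[0,0,0,0,0,0]], "hand": 1, "force": 25}}

```text
t: 6.02
tcp_pos: [0.522, -0.0031, 0.1217]
tcp_rot: [0.716, 0.698, 0.0, 0.0]
wrist_force: [-0.8, -0.0, 5.6]
gripper_width: 0.0138
grasp_force: 25.0
```

Gripped with 25 N at 13.8 mm. Lifting.

{"method": "play_rows", "body": {"steps": [[0,0,-0.01,0,0,0],[0,0,-0.03,0,0,0],[0,0,-0.06,0,0,0],[0,0,-0.09,0,0,0],[0,0,-0.11,0,0,0],[0,0,-0.11,0,0,0]]}}

```text
t: 6.78
tcp_pos: [0.5225, -0.0032, 0.2328]
tcp_rot: [0.716, 0.698, 0.001, 0.001]
wrist_force: [0.2, 0.5, -3.2]
gripper_width: 0.014
grasp_force: 25.0
```

```bash
python3 -c "
from h import *
mv((.60,-.34,.23,-1.6))"
```

```text
t 6.78 tcp [ 0.5225 -0.0032  0.2328] F [ 0.2  0.5 -3.2] w 0.014 gf 25.0
[-0.3347, 0.0862, 0.0031] [0.16, -0.0, 0.12]
```

{"method": "play_rows", "body": {"steps": [[-0.04,0.01,0,0,0,0],[-0.09,0.025,0,0,0,0],[-0.14,0.038,0,0,0,0],[-0.19,0.05,0,0,0,0],[-0.24,0.062,0,0,0,0],[-0.29,0.075,0,0,0,0],[-0.335,0.086,0,0,0,0],[-0.335,0.086,0,0,0,0]]}}

```text
t: 7.78
tcp_pos: [0.5985, -0.343, 0.2292]
tcp_rot: [0.717, 0.697, -0.001, -0.001]
wrist_force: [-0.1, 0.5, -3.6]
gripper_width: 0.0136
grasp_force: 25.0
```

{"method": "play_rows", "body": {"steps": [[0,0,0.02,0,0,0],[0,0,0.05,0,0,0],[0,0,0.08,0,0,0],[0,0,0.11,0,0,0],[0,0,0.13,0,0,0],[0,0,0.14,0,0,0],[0,0,0.143,0,0,0],[0,0,0.143,0,0,0]]}}

```text
t: 8.78
tcp_pos: [0.5995, -0.3404, 0.089]
tcp_rot: [0.716, 0.698, 0.0, 0.001]
wrist_force: [-0.3, 0.1, -1.7]
gripper_width: 0.0136
grasp_force: 25.0
```

```bash
python3 -c "
from h import *
mv((.60,-.34,.079,-1.6))"
```

```text
t 8.78 tcp [ 0.5995 -0.3404  0.089 ] F [-0.3  0.1 -1.7] w 0.0136 gf 25.0
[0.0004, 0.0005, 0.01] [0.05, 0.03, 0.12]
```

{"method": "play_rows", "body": {"steps": [[0,0,0.004,0,0,0],[0,0,0.008,0,0,0],[0,0,0.0095,0,0,0],[0,0,0.0095,0,0,0]]}}

```text
t: 9.28
tcp_pos: [0.5993, -0.3404, 0.0798]
tcp_rot: [0.716, 0.698, 0.0, 0.0]
wrist_force: [-1.1, 1.4, 5.2]
gripper_width: 0.0139
grasp_force: 25.0
```

{"method": "play_rows", "body": {"steps": [[0,0,0,0,0,0],[0,0,0,0,0,0],[0,0,0,0,0,0],[0,0,0,0,0,0],[0,0,0,0,0,0],[0,0,0,0,0,0]], "hand": -0.2}}

```text
t: 10.02
tcp_pos: [0.5991, -0.3403, 0.0789]
tcp_rot: [0.716, 0.698, -0.0, -0.0]
wrist_force: [0.1, -0.1, 0.4]
gripper_width: 0.0549
grasp_force: 0.0
```

{"method": "play_rows", "body": {"steps": [[0,0,-0.03,0,0,0],[0,0,-0.08,0,0,0],[0,0,-0.13,0,0,0],[0,0,-0.15,0,0,0]]}}

```text
t: 10.52
tcp_pos: [0.6002, -0.3409, 0.2323]
tcp_rot: [0.716, 0.698, 0.001, 0.002]
wrist_force: [-0.2, -1.0, 0.1]
gripper_width: 0.055
grasp_force: 0.0
```

Run:
```python
from h import *
grab('top','top2');grab('scene','scene2');mv((.526,.26,.23,15.7))
a=cv2.imread('pics/top2.png');b=cv2.imread('pics/scene2.png')
def c(im,x,y,w,h,s): return cv2.resize(im[y:y+h,x:x+w],None,fx=s,fy=s,interpolation=cv2.INTER_CUBIC)
t=[c(a,295,190,100,75,4),c(b,205,145,100,75,4),c(a,400,150,160,120,2.5),c(b,80,110,160,120,2.5)]
cv2.imwrite('pics/c3.png',np.vstack([np.hstack(t[:2]),np.hstack(t[2:])]))
```

```text
t 10.62 tcp [ 0.6    -0.3408  0.231 ] F [-0.9  0.3 -0.1] w 0.0553 gf 0.0
[0.5987, -0.0895, -0.0004] [0.17, 0.13, -17.18]
```

View pics/c3.png

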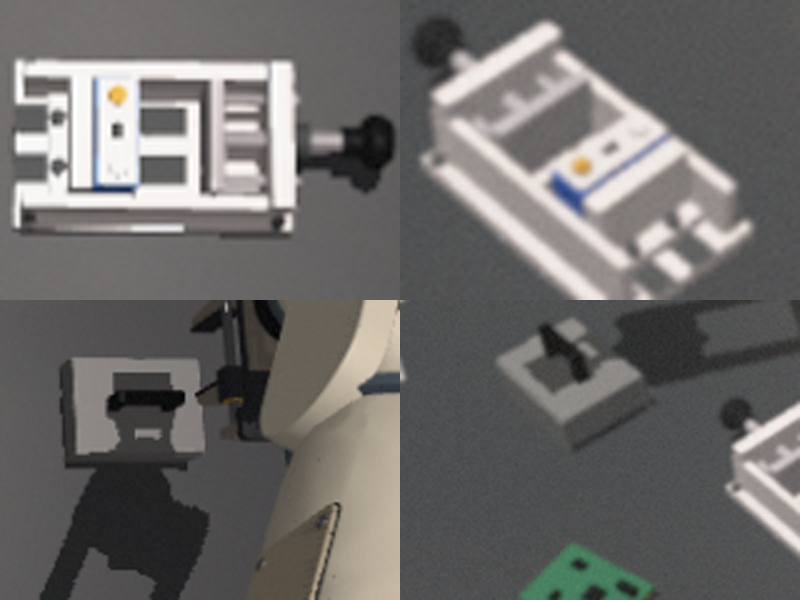

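Run:
```python
from h import *
T=lambda x,y:('top2',295+x/4,190+y/4)
S=lambda x,y:('scene2',205+(x-400)/4,145+y/4)
for n,x,y,z in[('rail+x outer l',15,61,.052),('rail+x outer r',272,63,.052),('rail+x in l',72,77,.052),('rail+x in r',205,80,.052),('rail-x in l',72,192,.052),('rail-x in r',205,195,.052),('rail-x out l',15,206,.052),('rail-x out r',270,207,.052),
 ('cell -y +x',139,78,.072),('cell -y -x',139,188,.072),('cell +y',97,78,.072),('plate face+x',210,82,.064),('plate face-x',209,190,.064),('br out+',295,62,.068),('br out-',295,207,.068),('bs face',92,100,.068)]:
    print(n,onz(*T(x,y),z).round(4))
print('knob',tri(T(377,140),S(437,42)))
```

```text
rail+x outer l [0.5695 0.0626 0.052 ]
rail+x outer r [ 0.5652 -0.1001  0.052 ]
rail+x in l [0.5586 0.0269 0.052 ]
rail+x in r [ 0.5551 -0.0571  0.052 ]
rail-x in l [0.4857 0.029  0.052 ]
rail-x in r [ 0.4822 -0.054   0.052 ]
rail-x out l [0.4775 0.0647 0.052 ]
rail-x out r [ 0.4739 -0.0943  0.052 ]
cell -y +x [ 0.5535 -0.0134  0.072 ]
cell -y -x [ 0.4849 -0.011   0.072 ]
cell +y [0.554  0.0126 0.072 ]
plate face+x [ 0.5516 -0.0585  0.064 ]
plate face-x [ 0.4838 -0.055   0.064 ]
br out+ [ 0.5626 -0.1117  0.068 ]
br out- [ 0.4718 -0.1071  0.068 ]
bs face [0.5409 0.0159 0.068 ]
knob (array([ 0.5155395 , -0.16564658,  0.0385754 ]), [np.float64(0.0017550507824876012), np.float64(0.0017550507824877117)])
```

The cover stands on the bench by itself. In the top crop the cell's near face edge is at x≈139 and the plate face at x≈210, which makes the gap about 44 mm, so two spacers are needed (about 14 mm left over). Going to the first spacer.

{"method": "play_rows", "body": {"steps": [[0.06,-0.009,0,0,0,-3],[0.12,-0.018,0,0,0,-6],[0.18,-0.026,0,0,0,-9],[0.24,-0.035,0,0,0,-12],[0.3,-0.044,0,0,0,-17.2],[0.36,-0.053,0,0,0,-17.2],[0.42,-0.062,0,0,0,-17.2],[0.48,-0.07,0,0,0,-17.2]]}}

```text
t: 11.62
tcp_pos: [0.5399, 0.143, 0.2266]
tcp_rot: [0.604, 0.797, -0.001, -0.001]
wrist_force: [1.1, -0.3, 0.6]
gripper_width: 0.0553
grasp_force: 0.0
```

{"method": "play_rows", "body": {"steps": [[0,0,0,0,0,0],[0,0,0,0,0,0]]}}

```text
t: 11.88
tcp_pos: [0.5406, 0.141, 0.2272]
tcp_rot: [0.603, 0.797, -0.001, -0.001]
wrist_force: [0.1, 0.2, 0.6]
gripper_width: 0.055
grasp_force: 0.0
```

```bash
python3 -c "
from h import *
mv((.5265,.2605,.15,15.7))"
```

```text
t 11.88 tcp [0.5406 0.141  0.2272] F [0.1 0.2 0.6] w 0.055 gf 0.0
[0.1189, 0.0192, 0.0771] [-0.16, 0.02, 0.08]
```

{"method": "play_rows", "body": {"steps": [[0.05,0.01,0,0,0,0],[0.1,0.019,0,0,0,0],[0.119,0.019,0.02,0,0,0],[0.119,0.019,0.06,0,0,0],[0.119,0.019,0.077,0,0,0],[0.119,0.019,0.077,0,0,0]]}}

```text
t: 12.62
tcp_pos: [0.5272, 0.2594, 0.1506]
tcp_rot: [0.604, 0.797, -0.001, -0.001]
wrist_force: [-0.0, 0.1, 0.7]
gripper_width: 0.055
grasp_force: 0.0
```

Run:
```python
from h import *
mv((.5265,.2605,.094,15.7))
grab('top','top3');grab('scene','scene3')
a=cv2.imread('pics/top3.png');b=cv2.imread('pics/scene3.png')
def c(im,x,y,w,h,s): return cv2.resize(im[y:y+h,x:x+w],None,fx=s,fy=s,interpolation=cv2.INTER_CUBIC)
cv2.imwrite('pics/c4.png',np.hstack([c(a,165,185,80,75,5),c(b,310,215,80,75,5)]))
```

```text
t 12.62 tcp [0.5272 0.2594 0.1506] F [-0.   0.1  0.7] w 0.055 gf 0.0
[0.0012, -0.0002, 0.0566] [-0.17, 0.04, -0.08]
```

View pics/c4.png

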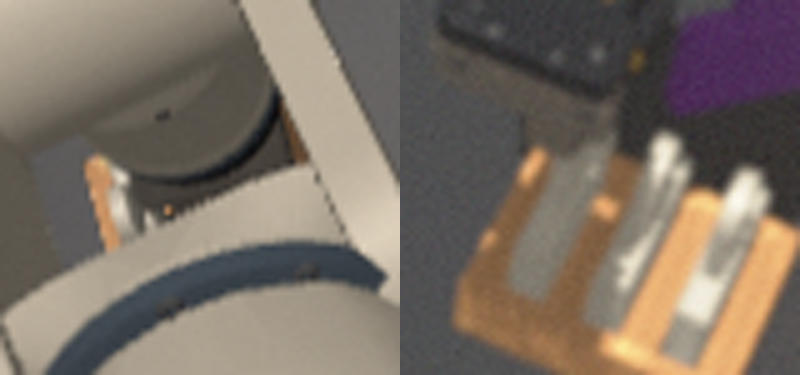

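The scene crop shows the fingers over the nearest spacer, with its tab under the hand at about (580,150). Descending and gripping.

{"method": "play_rows", "body": {"steps": [[0.001,0,0.02,0,0,0],[0.001,0,0.04,0,0,0],[0.001,0,0.0565,0,0,0],[0.001,0,0.0565,0,0,0],[0.001,0,0.0565,0,0,0]]}}

```text
t: 13.35
tcp_pos: [0.5278, 0.2622, 0.0962]
tcp_rot: [0.604, 0.797, 0.0, 0.0]
wrist_force: [0.1, -0.6, 0.1]
gripper_width: 0.0554
grasp_force: 0.0
```

{"method": "play_rows", "body": {"steps": [[0,0,0,0,0,0],[0,0,0,0,0,0],[0,0,0,0,0,0],[0,0,0,0,0,0],[0,0,0,0,0,0],[0,0,0,0,0,0]], "hand": 1, "force": 25}}

```text
t: 14.1
tcp_pos: [0.5275, 0.2621, 0.0956]
tcp_rot: [0.604, 0.797, 0.0, 0.0]
wrist_force: [0.9, 0.3, 1.7]
gripper_width: 0.0295
grasp_force: 24.9
```

{"method": "play_rows", "body": {"steps": [[0,0,-0.01,0,0,0],[0,0,-0.03,0,0,0],[0,0,-0.06,0,0,0],[0,0,-0.09,0,0,0],[0,0,-0.11,0,0,0],[0,0,-0.11,0,0,0]]}}

```text
t: 14.85
tcp_pos: [0.5279, 0.2624, 0.2071]
tcp_rot: [0.604, 0.797, 0.001, 0.001]
wrist_force: [0.8, 0.5, -1.1]
gripper_width: 0.0298
grasp_force: 24.9
```

```bash
python3 -c "
from h import *
mv((.5205,-.0225,.205,-2))"
```

```text
t 14.85 tcp [0.5279 0.2624 0.2071] F [ 0.8  0.5 -1.1] w 0.0298 gf 24.9
[-0.2722, -0.0843, 0.0018] [0.15, -0.05, 17.72]
```

{"method": "play_rows", "body": {"steps": [[-0.04,-0.012,0,0,0,3],[-0.08,-0.025,0,0,0,6],[-0.12,-0.037,0,0,0,9],[-0.16,-0.05,0,0,0,12],[-0.2,-0.062,0,0,0,15],[-0.24,-0.074,0,0,0,17.7],[-0.272,-0.0843,0,0,0,17.7],[-0.272,-0.0843,0,0,0,17.7]]}}

```text
t: 15.85
tcp_pos: [0.5189, -0.0243, 0.2044]
tcp_rot: [0.72, 0.694, -0.001, -0.001]
wrist_force: [0.5, 1.4, 0.1]
gripper_width: 0.0301
grasp_force: 24.9
```

{"method": "play_rows", "body": {"steps": [[0,0,0.01,0,0,0],[0,0,0.02,0,0,0],[0,0,0.025,0,0,0],[0,0,0.025,0,0,0]]}}

```text
t: 16.35
tcp_pos: [0.5195, -0.0221, 0.1797]
tcp_rot: [0.719, 0.695, -0.0, -0.0]
wrist_force: [0.2, 0.2, -0.8]
gripper_width: 0.03
grasp_force: 24.9
```

Run:
```python
from h import *
mv((.5205,-.0225,.165,-2))
grab('top','top4');grab('scene','scene4')
a=cv2.imread('pics/top4.png');b=cv2.imread('pics/scene4.png')
def c(im,x,y,w,h,s): return cv2.resize(im[y:y+h,x:x+w],None,fx=s,fy=s,interpolation=cv2.INTER_CUBIC)
cv2.imwrite('pics/c5.png',np.hstack([c(a,295,180,100,100,4),c(b,205,130,100,100,4)]))
```

```text
t 16.35 tcp [ 0.5195 -0.0221  0.1797] F [ 0.2  0.2 -0.8] w 0.03 gf 24.9
[-0.0004, 0.001, 0.0147] [-0.07, -0.0, 0.07]
```

View pics/c5.png

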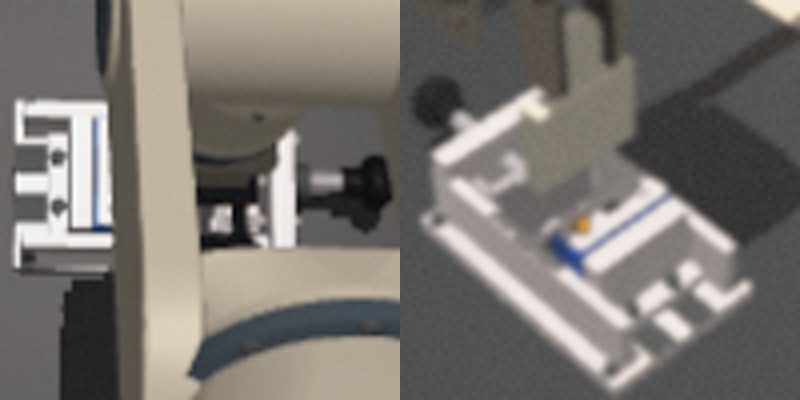

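The scene crop shows the spacer held upright above the gap. Its lower front corners are near (531,191) and (632,130). I'll compare them with the prediction.

Run:
```python
from h import *
a=np.radians(-2);ex=np.array([np.cos(a),np.sin(a),0]);ey=np.array([-np.sin(a),np.cos(a),0])
c=np.array([.5195,-.0221,0])
for n,dx,dy,z in[('botL',.035,.0075,.0921),('botR',-.035,.0075,.0921),('topL',.035,.0075,.152),('topR',-.035,.0075,.152)]:
    P=c+ex*dx+ey*dy+[0,0,z];u=proj('scene4',P);print(n,((u-[205,130])*4+[400,0]).round(0))
# fixture refs, in scene4: cell -y top corners etc predicted from top measurement
for n,dx,y,z in[('rail+x top at +y end',.045,.073,.052),('rail-x top +y end',-.045,.073,.052),('bracket out +x',.045,-.109,.068),('cell blue +x',.035,.0158,.072)]:
    P=np.array([.5207,-.0177,0])+ex*dx+ey*(y+.0177)+[0,0,z];print(n,((proj('scene4',P)-[205,130])*4+[400,0]).round(0))
# enlarge gap vs scene calibration: triangulate cell and plate corners from scene2+top2
T=lambda x,y:('top2',295+x/4,190+y/4)
S=lambda x,y:('scene2',205+(x-400)/4,145+y/4)
print(tri(T(97,188),S(667,133)),tri(T(97,78),S(583,205)))
```

```text
botL [542. 197.]
botR [634. 136.]
topL [535. 121.]
topR [632.  59.]
rail+x top at +y end [635. 341.]
rail-x top +y end [750. 257.]
bracket out +x [428. 150.]
cell blue +x [578. 251.]
(array([0.48616568, 0.01432258, 0.0658991 ]), [np.float64(2.2623084688617973e-06), np.float64(2.2623084688653443e-06)]) (array([0.55527114, 0.01305627, 0.05832293]), [np.float64(0.0018776024350006092), np.float64(0.0018776024350005533)])
```

{"method": "play_rows", "body": {"steps": [[0.0012,0.0008,0.015,0,0,0],[0.0012,0.0008,0.03,0,0,0],[0.0012,0.0008,0.035,0,0,0],[0.0012,0.0008,0.04,0,0,0],[0.0012,0.0008,0.046,0,0,0],[0.0012,0.0008,0.052,0,0,0],[0.0012,0.0008,0.052,0,0,0]]}}

```text
t: 17.32
tcp_pos: [0.5204, -0.0215, 0.128]
tcp_rot: [0.719, 0.695, -0.0, -0.0]
wrist_force: [-0.3, 0.8, -1.5]
gripper_width: 0.0299
grasp_force: 24.9
```

```bash
python3 -c "
from h import *
mv((.5205,-.0208,.0996,-2))"
```

```text
t 17.32 tcp [ 0.5204 -0.0215  0.128 ] F [-0.3  0.8 -1.5] w 0.0299 gf 24.9
[0.0007, 0.0001, 0.0284] [-0.04, 0.0, 0.02]
```

{"method": "play_rows", "body": {"steps": [[0,0,0.006,0,0,0],[0,0,0.012,0,0,0],[0,0,0.018,0,0,0],[0,0,0.023,0,0,0],[0,0,0.026,0,0,0],[0,0,0.028,0,0,0],[0,0,0.028,0,0,0]]}}

```text
t: 18.2
tcp_pos: [0.5206, -0.0215, 0.1003]
tcp_rot: [0.719, 0.695, -0.0, -0.0]
wrist_force: [0.7, 0.1, -1.2]
gripper_width: 0.0297
grasp_force: 24.9
```

{"method": "play_rows", "body": {"steps": [[0,0,0.001,0,0,0],[0,0,0.001,0,0,0]]}}

```text
t: 18.45
tcp_pos: [0.5208, -0.0215, 0.0996]
tcp_rot: [0.719, 0.695, 0.0, 0.0]
wrist_force: [0.9, 0.2, -0.5]
gripper_width: 0.0297
grasp_force: 24.9
```

{"method": "play_rows", "body": {"steps": [[0,0,0.001,0,0,0],[0,0,0.001,0,0,0],[0,0,0.0015,0,0,0]]}}

```text
t: 18.82
tcp_pos: [0.5217, -0.0215, 0.099]
tcp_rot: [0.719, 0.695, 0.001, 0.001]
wrist_force: [-0.2, 0.9, 12.8]
gripper_width: 0.0298
grasp_force: 25.0
```

Contact with the bed (12.8 N). Releasing gently and withdrawing.

{"method": "play_rows", "body": {"steps": [[0,0,-0.001,0,0,0],[0,0,-0.001,0,0,0],[0,0,-0.001,0,0,0],[0,0,-0.001,0,0,0],[0,0,-0.001,0,0,0]], "hand": -0.2}}

```text
t: 19.45
tcp_pos: [0.5206, -0.0214, 0.0988]
tcp_rot: [0.719, 0.695, -0.0, -0.0]
wrist_force: [0.2, -0.0, 0.5]
gripper_width: 0.0555
grasp_force: 0.0
```

{"method": "play_rows", "body": {"steps": [[0,0,-0.02,0,0,0],[0,0,-0.06,0,0,0],[0,0,-0.11,0,0,0],[0,0,-0.11,0,0,0]]}}

```text
t: 19.95
tcp_pos: [0.523, -0.0216, 0.2125]
tcp_rot: [0.719, 0.695, 0.002, 0.002]
wrist_force: [-0.4, 0.5, -0.2]
gripper_width: 0.0552
grasp_force: 0.0
```

```bash
python3 -c "
from h import *
grab('scene','scene5');mv((.5185,.2915,.21,15.7))"
```

```text
t 20.0 tcp [ 0.5217 -0.0215  0.2104] F [-0.2 -0.1 -0.4] w 0.0551 gf 0.0
[0.3127, -0.014, 0.0003] [0.2, 0.03, -17.68]
```

{"method": "play_rows", "body": {"steps": [[0.05,-0.002,0,0,0,-3],[0.1,-0.004,0,0,0,-6],[0.15,-0.006,0,0,0,-9],[0.2,-0.008,0,0,0,-12],[0.25,-0.01,0,0,0,-15],[0.29,-0.012,0,0,0,-17.7],[0.3137,-0.0135,0,0,0,-17.7],[0.3137,-0.0135,0,0,0,-17.7]]}}

```text
t: 21.0
tcp_pos: [0.5174, 0.2932, 0.2077]
tcp_rot: [0.603, 0.797, -0.001, -0.0]
wrist_force: [0.6, 0.2, -0.3]
gripper_width: 0.0552
grasp_force: 0.0
```

{"method": "play_rows", "body": {"steps": [[0,0,0.02,0,0,0],[0,0,0.04,0,0,0],[0,0,0.04,0,0,0],[0,0,0.04,0,0,0]]}}

```text
t: 21.5
tcp_pos: [0.5184, 0.2918, 0.1694]
tcp_rot: [0.604, 0.797, 0.0, 0.0]
wrist_force: [-0.2, 0.9, 0.4]
gripper_width: 0.0553
grasp_force: 0.0
```

Run:
```python
from h import *
mv((.519,.2925,.0955,15.7))
grab('scene','scene6')
a=cv2.imread('pics/scene5.png');b=cv2.imread('pics/scene6.png')
def c(im,x,y,w,h,s): return cv2.resize(im[y:y+h,x:x+w],None,fx=s,fy=s,interpolation=cv2.INTER_CUBIC)
cv2.imwrite('pics/c6.png',np.hstack([c(b,205,130,100,100,4),c(b,310,205,100,100,4)]))
```

```text
t 21.5 tcp [0.5184 0.2918 0.1694] F [-0.2  0.9  0.4] w 0.0553 gf 0.0
[0.0005, 0.0008, 0.0739] [0.01, 0.01, -0.04]
```

View pics/c6.png

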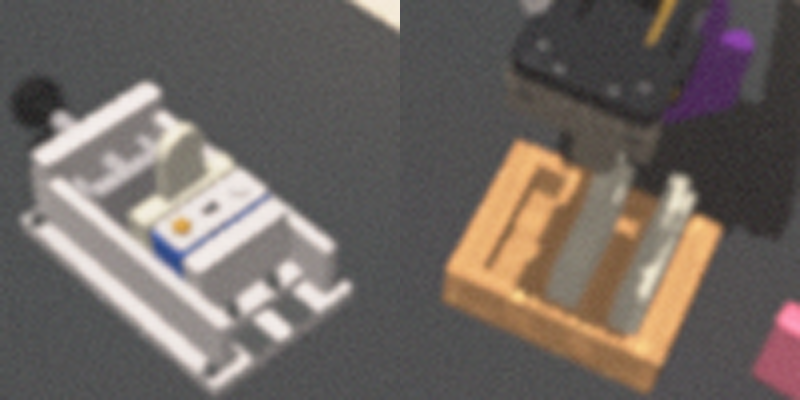

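The first spacer stands upright in the channel next to the cell, with its tab at (182,165) in the left half. The hand is over the middle spacer at (610,180). Gripping it now.

{"method": "play_rows", "body": {"steps": [[0.0005,0.0008,0.03,0,0,0],[0.0005,0.0008,0.055,0,0,0],[0.0005,0.0008,0.074,0,0,0],[0.0005,0.0008,0.074,0,0,0],[0.0005,0.0008,0.074,0,0,0]]}}

```text
t: 22.18
tcp_pos: [0.5192, 0.2935, 0.0958]
tcp_rot: [0.604, 0.797, 0.001, 0.0]
wrist_force: [0.7, -0.3, -0.2]
gripper_width: 0.0555
grasp_force: 0.0
```

{"method": "play_rows", "body": {"steps": [[0,0,0,0,0,0],[0,0,0,0,0,0],[0,0,0,0,0,0],[0,0,0,0,0,0],[0,0,0,0,0,0],[0,0,0,0,0,0]], "hand": 1, "force": 25}}

```text
t: 22.92
tcp_pos: [0.519, 0.2934, 0.0952]
tcp_rot: [0.604, 0.797, 0.0, 0.0]
wrist_force: [2.1, 0.7, 3.3]
gripper_width: 0.0297
grasp_force: 24.9
```

{"method": "play_rows", "body": {"steps": [[0,0,-0.01,0,0,0],[0,0,-0.03,0,0,0],[0,0,-0.06,0,0,0],[0,0,-0.09,0,0,0],[0,0,-0.12,0,0,0],[0,0,-0.125,0,0,0],[0,0,-0.125,0,0,0]]}}

```text
t: 23.8
tcp_pos: [0.5183, 0.293, 0.2194]
tcp_rot: [0.604, 0.797, -0.0, -0.0]
wrist_force: [-0.2, 0.4, -1.3]
gripper_width: 0.03
grasp_force: 24.9
```

```bash
python3 -c "
from h import *
mv((.5200,-.0435,.21,-2))"
```

```text
t 23.8 tcp [0.5183 0.293  0.2194] F [-0.2  0.4 -1.3] w 0.03 gf 24.9
[-0.3244, -0.0895, 0.0095] [-0.03, 0.01, 17.72]
```

{"method": "play_rows", "body": {"steps": [[-0.045,-0.012,0,0,0,3],[-0.09,-0.025,0,0,0,6],[-0.135,-0.037,0,0,0,9],[-0.18,-0.05,0,0,0,12],[-0.23,-0.064,0,0,0,15],[-0.28,-0.078,0,0,0,17.7],[-0.3235,-0.0892,0,0,0,17.7],[-0.3235,-0.0892,0,0,0,17.7]]}}

```text
t: 24.8
tcp_pos: [0.5195, -0.0448, 0.2183]
tcp_rot: [0.72, 0.694, -0.001, -0.001]
wrist_force: [-0.2, 0.0, -0.8]
gripper_width: 0.0295
grasp_force: 24.9
```

{"method": "play_rows", "body": {"steps": [[0,0,0.01,0,0,0],[0,0,0.025,0,0,0],[0,0,0.03,0,0,0],[0,0,0.03,0,0,0]]}}

```text
t: 25.3
tcp_pos: [0.52, -0.0417, 0.1891]
tcp_rot: [0.719, 0.695, -0.0, -0.001]
wrist_force: [-0.2, 0.8, -0.8]
gripper_width: 0.0297
grasp_force: 24.9
```

Run:
```python
from h import *
mv((.5200,-.0425,.165,-2))
grab('scene','scene7')
b=cv2.imread('pics/scene7.png')
cv2.imwrite('pics/c7.png',cv2.resize(b[120:220,205:305],None,fx=6,fy=6,interpolation=cv2.INTER_CUBIC))
```

```text
t 25.3 tcp [ 0.52   -0.0417  0.1891] F [-0.2  0.8 -0.8] w 0.0297 gf 24.9
[-0.0008, 0.0001, 0.0241] [-0.09, -0.0, 0.08]
```

View pics/c7.png

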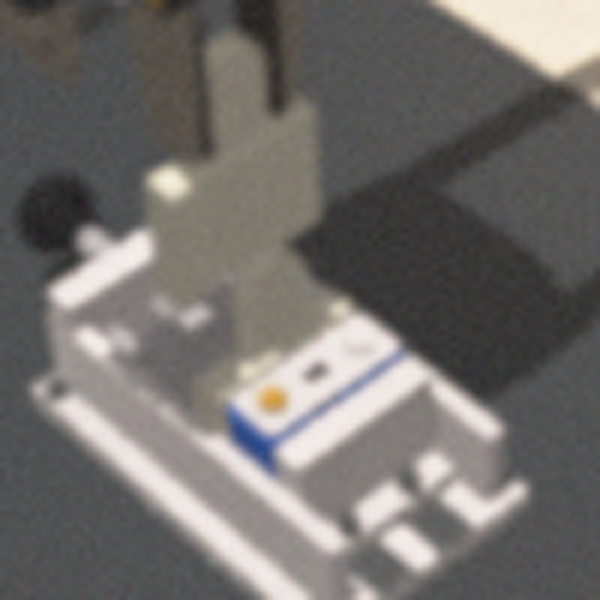

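The second spacer is upright above the gap, between the plate and the first spacer (lower front edge (155,300) to (320,225)). Lowering slowly.

{"method": "play_rows", "body": {"steps": [[-0.0008,0,0.012,0,0,0],[-0.0008,0,0.022,0,0,0],[-0.0008,0,0.03,0,0,0],[-0.0008,0,0.038,0,0,0],[-0.0008,0,0.046,0,0,0],[-0.0008,0,0.054,0,0,0],[-0.0008,0,0.06,0,0,0],[-0.0008,0,0.06,0,0,0]]}}

```text
t: 26.35
tcp_pos: [0.5201, -0.0431, 0.1294]
tcp_rot: [0.719, 0.695, -0.0, -0.0]
wrist_force: [-0.2, 1.0, -0.7]
gripper_width: 0.0298
grasp_force: 24.9
```

{"method": "play_rows", "body": {"steps": [[0,0,0.006,0,0,0],[0,0,0.012,0,0,0],[0,0,0.018,0,0,0],[0,0,0.023,0,0,0],[0,0,0.026,0,0,0],[0,0,0.029,0,0,0],[0,0,0.0295,0,0,0]]}}

```text
t: 27.22
tcp_pos: [0.5203, -0.0431, 0.1002]
tcp_rot: [0.719, 0.695, -0.0, -0.0]
wrist_force: [-0.2, 0.2, -1.8]
gripper_width: 0.0299
grasp_force: 24.9
```

{"method": "play_rows", "body": {"steps": [[0,0,0.001,0,0,0],[0,0,0.0015,0,0,0]]}}

```text
t: 27.48
tcp_pos: [0.5206, -0.0432, 0.0991]
tcp_rot: [0.719, 0.695, 0.0, 0.0]
wrist_force: [0.2, -0.2, 3.4]
gripper_width: 0.0295
grasp_force: 24.9
```

Touching the bed, so release and retreat.

{"method": "play_rows", "body": {"steps": [[0,0,0,0,0,0],[0,0,0,0,0,0],[0,0,0,0,0,0],[0,0,0,0,0,0],[0,0,0,0,0,0]], "hand": -0.2}}

```text
t: 28.1
tcp_pos: [0.5204, -0.0431, 0.0989]
tcp_rot: [0.719, 0.695, -0.0, 0.0]
wrist_force: [0.0, -0.5, -0.3]
gripper_width: 0.055
grasp_force: 0.0
```

{"method": "play_rows", "body": {"steps": [[0,0,-0.02,0,0,0],[0,0,-0.06,0,0,0],[0,0,-0.1,0,0,0],[0,0,-0.1,0,0,0]]}}

```text
t: 28.6
tcp_pos: [0.5224, -0.0433, 0.2018]
tcp_rot: [0.719, 0.695, 0.002, 0.002]
wrist_force: [0.5, -0.5, -0.7]
gripper_width: 0.0551
grasp_force: 0.0
```

```bash
python3 -c "
from h import *
mv((.515,-.205,.2,-2),(.515,-.205,.042,-2))"
```

```text
t 28.6 tcp [ 0.5224 -0.0433  0.2018] F [ 0.5 -0.5 -0.7] w 0.0551 gf 0.0
[-0.1619, -0.0018, 0.0019] [0.33, 0.02, 0.02]
[-0.1618, -0.0027, 0.1599] [0.33, 0.02, 0.02]
```

{"method": "play_rows", "body": {"steps": [[-0.05,-0.001,0,0,0,0],[-0.1,-0.002,0,0,0,0],[-0.15,-0.003,0,0,0,0],[-0.162,-0.003,0.002,0,0,0],[-0.162,-0.003,0.002,0,0,0],[-0.162,-0.003,0.002,0,0,0],[-0.162,-0.003,0.002,0,0,0],[-0.162,-0.003,0.002,0,0,0]], "hand": 1}}

```text
t: 29.6
tcp_pos: [0.512, -0.2041, 0.197]
tcp_rot: [0.719, 0.695, 0.0, 0.0]
wrist_force: [-0.0, 0.2, -0.6]
gripper_width: 0.0007
grasp_force: 0.0
```

{"method": "play_rows", "body": {"steps": [[0,0,0.04,0,0,0],[0,0,0.08,0,0,0],[0,0,0.12,0,0,0],[0,0,0.15,0,0,0],[0,0,0.157,0,0,0],[0,0,0.157,0,0,0]]}}

```text
t: 30.35
tcp_pos: [0.512, -0.2048, 0.0402]
tcp_rot: [0.719, 0.695, -0.0, -0.0]
wrist_force: [1.0, 1.0, 0.9]
gripper_width: 0.0003
grasp_force: 0.0
```

```bash
python3 -c "
from h import *
mv((.515,-.187,.042,-2),(.516,-.164,.042,-2))"
```

```text
t 30.35 tcp [ 0.512  -0.2048  0.0402] F [1.  1.  0.9] w 0.0003 gf 0.0
[0.0179, 0.0024, -0.0018] [-0.01, -0.0, 0.04]
[0.0409, 0.0026, -0.0018] [-0.01, -0.0, 0.04]
```

{"method": "play_rows", "body": {"steps": [[0.008,0.001,-0.001,0,0,0],[0.013,0.0025,-0.001,0,0,0],[0.017,0.0025,-0.001,0,0,0],[0.02,0.0025,-0.001,0,0,0],[0.023,0.0025,-0.001,0,0,0],[0.026,0.0025,-0.001,0,0,0],[0.028,0.0025,-0.001,0,0,0],[0.028,0.0025,-0.001,0,0,0]]}}

```text
t: 31.35
tcp_pos: [0.5155, -0.177, 0.0409]
tcp_rot: [0.719, 0.695, 0.0, 0.0]
wrist_force: [0.5, -2.0, 1.3]
gripper_width: 0.0002
grasp_force: 0.9
```

{"method": "play_rows", "body": {"steps": [[0.0015,0,0,0,0,0],[0.003,0,0,0,0,0],[0.004,0,0,0,0,0],[0.004,0,0,0,0,0]]}}

```text
t: 31.85
tcp_pos: [0.5155, -0.1731, 0.0409]
tcp_rot: [0.719, 0.695, 0.0, 0.0]
wrist_force: [0.4, -3.0, 0.2]
gripper_width: 0.0004
grasp_force: 1.7
```

{"method": "play_rows", "body": {"steps": [[0.001,0,0,0,0,0],[0.002,0,0,0,0,0],[0.002,0,0,0,0,0]]}}

```text
t: 32.22
tcp_pos: [0.5156, -0.1711, 0.0409]
tcp_rot: [0.719, 0.695, 0.0, 0.0]
wrist_force: [1.3, -5.4, 1.2]
gripper_width: 0.0002
grasp_force: 2.3
```

{"method": "play_rows", "body": {"steps": [[0.001,0,0,0,0,0],[0.002,0,0,0,0,0],[0.003,0,0,0,0,0],[0.004,0,0,0,0,0],[0.004,0,0,0,0,0],[0.004,0,0,0,0,0]]}}

```text
t: 32.98
tcp_pos: [0.5158, -0.1676, 0.041]
tcp_rot: [0.719, 0.695, -0.0, 0.0]
wrist_force: [0.8, -8.5, 2.4]
gripper_width: 0.0003
grasp_force: 3.8
```

Run:
```python
from h import *
for i in range(3):
    grab('top','top8');print(env.read_state()['wrist_force'].round(1))
grab('scene','scene8')
a=cv2.imread('pics/top8.png');b=cv2.imread('pics/scene8.png')
c=lambda im,x,y:cv2.resize(im[y:y+100,x:x+100],None,fx=4,fy=4,interpolation=cv2.INTER_CUBIC)
cv2.imwrite('pics/c8.png',np.hstack([c(a,295,180),c(b,205,130)]))
mv()
```

```text
[ 0.8 -7.4  0.9]
[ 0.2 -8.3  1.1]
[ 0.3 -7.3  1.7]
t 33.17 tcp [ 0.5158 -0.1676  0.041 ] F [ 0.9 -7.3  1.4] w 0.0005 gf 3.7
```

View pics/c8.png

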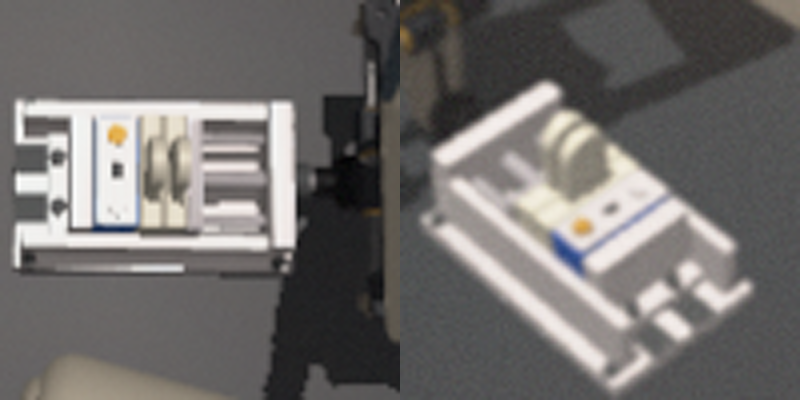

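The plate (x≈190) is tight against both spacers and the cell at (140–188), and the force is rising with travel. Pushing 3.5 mm further puts it firmly within 9–14 N.

{"method": "play_rows", "body": {"steps": [[0.001,0,0,0,0,0],[0.002,0,0,0,0,0],[0.003,0,0,0,0,0],[0.0035,0,0,0,0,0],[0.0035,0,0,0,0,0],[0.0035,0,0,0,0,0],[0.0035,0,0,0,0,0]]}}

```text
t: 34.05
tcp_pos: [0.5159, -0.1645, 0.041]
tcp_rot: [0.719, 0.695, -0.0, 0.001]
wrist_force: [0.4, -9.9, 1.0]
gripper_width: 0.0005
grasp_force: 5.2
```

Run:
```python
from h import *
F=[]
for i in range(4): env.grab_frame('top');F.append(env.read_state()['wrist_force'])
print(np.mean(F,0).round(1));mv()
if 8.5<-np.mean(F,0)[1]<13: print(env.close_job())
```

```text
[ -0.3 -10.6   1.7]
t 34.25 tcp [ 0.5159 -0.1645  0.041 ] F [ -0.6 -10.3   1.8] w 0.0002 gf 5.2
the job is handed in; nothing more can be done
None
```

I handed the job in at about 34 s: the cover is on the bench, two spacers are clamped tight against the cell and backstop with the knob held in at about 10.5 N, and the third spacer is still in the stand; the hand-in returned no verdict.

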